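# Find the filled carton by its weight and pack it into the gift box

## Task

Four identical closed cartons stand on the packing table, but only one has its honey jar inside: find it by its weight, and set it down upright in the free middle bay of the green gift box, flat on the floor of the bay. Leave the three empty cartons standing where they stood. Set every carton down rather than dropping it, tip none of them over, and leave the other things on the table alone.

Things in the scene. Friction and masses are not known exactly. Their poses are not given: they have to be found in the camera images.
- carton_1_center (a point): centre (half-way up, 40 mm above the underside) of one of four identical closed kraft tuck-top cartons, 130 mm long (its x axis) x 62 mm wide (its y axis) x 80 mm tall (its z axis, up), standing upright on the table with a small round green sticker on top. One of the four, not always the same one, holds a jar of honey and weighs 0.28 to 0.41 kg in all; the other three are empty but for a card insert and weigh under 0.09 kg. Nothing shows outside
- carton_2_center (a point): the same for another of the four identical cartons
- carton_3_center (a point): the same for another of the four identical cartons
- carton_4_center (a point): the same for another of the four identical cartons
- bay (a point): centre of the floor of the free middle bay of the gift box (a low dark green open tray 150 x 238 mm, 30 mm high, which does not move); the bay's floor is 4 mm above the table, cream-lined, 142 mm long (x axis) x 74 mm wide (y axis), between walls and dividers 4 mm thick that stand 26 mm above its floor; z is up. The two bays on either side hold two flat silver tea tins each, 69 mm across, whose tops are level with the dividers
- gift_base: the gift box itself (see bay); origin at the centre of its underside, axes as the bay's
- ribbon: bystander: small spool of dark red ribbon with cream flanges, 48 mm across, 29 mm high, lying flat among the cartons; origin at the centre of its underside
- tape_dispenser: bystander: yellow desk tape dispenser, 160 mm long (x axis) x 60 x 100 mm high, beyond the cartons; origin at the centre of its underside
- mug: bystander: white mug, 80 mm across, 92 mm high, on the near left, handle on its y side; origin at the centre of its underside
- marker: bystander: black marker pen, 140 mm long (x axis), 17 mm thick, lying on the near right; origin at its middle, on the table
- sample_jar: bystander: amber honey jar, 68 mm across, 83 mm high, with a gold lid, at the far side; origin at the centre of its underside
Mind the look-alikes: they are no part of the job. Leave any purple look-alike of the part that bears carton_1_center alone.

How it is judged:
By the outcome, as a careful person would: the job done as asked, in the order asked, and still so for the second after the job is handed in, with the robot touching nothing.
It also fails if it takes over 64 s, if anything falls off the work surface, if the arm or the gripper's body presses on something with over 40 N, if the wrist force passes 120 N, or if a joint passes its speed limit or range.

## Robot

A 7-joint arm with a two-finger parallel gripper is mounted at the origin on the work surface. World frame = base frame: x ahead of the robot, y to its left, z up, the work surface at z = 0. Lengths are in m, angles in rad, forces in N, time in s.
With the tool pointing down it reaches from about 0.4 to 0.85 m from the base axis. Payload 10.4 kg.
Tool frame: the origin (TCP) lies between the finger pads; the fingertips stand tcp_to_tips ahead of it and the grasp point (between the pads) lies 8 mm behind it (tcp_to_tips is the distance from the TCP to the fingertips, in m); z points along the fingers, y is the line along which they close (so a half turn about z gives the same grasp; the last joint's range is limited). The gripper opens to 85 mm and grips with 20 to 120 N. Pads are 22 mm wide; open, the fingers measure 114 mm over their backs; the gripper's body (76 mm by 85 mm) begins 54 mm behind the grasp point. The pads swing forward as they close: fully open they stand 13 mm farther back than shut.
Start: joints at [1.173, 0.332, -0.065, 1.46, 0.022, 1.35, -0.088], TCP at [0.229, -0.582, 0.242] pointing down, gripper open.
Joint ranges: [-2.6, 2.6], [-0.5, 2.12], [-1.47, 1.34], [0.16, 2.42], [-1.27, 4.41], [0.06, 2.06], [-2.6, 2.6]. Speed limits (rad/s): [2.22, 2.22, 2.79, 2.79, 3.14, 3.14, 3.14].

## Interface

Orientations are given as a unit quaternion [x, y, z, w].
In Python, from workcell import * gives the robot as it stands.
- The arm moves only by the tool apply_moves, never from a script. Its argument "rows" is a list of rows, each an object of numbers: "x", "y", "z": the shift along the tool's x, y, z in mm; "ax", "ay", "az": the turn, a rotation vector about the tool's x, y, z in degrees; "gripper": the closure, from 0 (fully open) to 1 (shut). A call has 1 to 5 rows; each row shifts and turns the commanded pose from where the row before left it, along the tool's axes as they then stand; what a row does not reach is not made up. A row lasts 1/12 s, in which the tool goes at most 41.7 mm and 7.16 degrees, less where a joint would pass 70% of its speed; a pose out of reach is approached as far as the arm can. A call with a gripper value outside its range is refused whole. The fingers move at their own pace and stop on an object; "newtons" is the grip in N (left out, the last holds). Time passes only in rows, so rows that do not move let the fingers close. It gives the time, the measured TCP pose, the force, the opening and the grip force at its end, in the units of the state.
- get_obs(): the state, without advancing time (a new reading comes with each control period).
- camera(name): name is "scene" or "side" or "wrist"; returns a dict with "color" (420x560x3 uint8, red, green, blue), "fov_y" (degrees; the focal length in pixels is half the picture's height over the tangent of half this angle, whatever the lens; pixels are square), "cx", "cy" (the principal point, pixels), "k1" (the pictures are not rectified: a ray, as slopes to the right and down, at radius r is drawn at 1 + k1 r^2 times it, then the intrinsics apply), "rvec" (rotation vector, rad) and "tvec" (3), from world to camera coordinates, as OpenCV has them. Camera axes: x right, y down, z forward; pixel columns grow to the right and rows downward; lengths in m; the calibration is good to about 2 mm. A picture is of the moment at which its call begins. There is no depth.
- hand_in(): hands the job in; it is judged then, once.
The state is a dict: "clock": time; "joint_pos": joint angles; "joint_velocities": joint speeds; "tau": joint torques, N m; "position": TCP position; "ee_rot": TCP orientation; "ft_force": force on the tool from outside, world axes, zero at the start; "torque": the same for the moment, N m; "grip_width": opening from 0.0 (shut) to 1.0 (fully open); "grasp_force": force on a finger pad.
Only numpy, scipy, OpenCV 4.12 (cv2) and the standard library are available. Lean on these libraries where they do the work, as an engineer would, in place of code of your own. Each camera call takes 0.05 s, during which the arm holds its last target. There are 200 camera calls.

## Working session

There is one attempt and no reset: what is moved stays moved. The work goes in short steps, Python scripts to look and compute and a tool call to move; the robot and the scene stay as the last step left them, time stands still between calls to the robot, and variables do not carry over. Pictures are saved under pics/ and viewed, at most 10 in all, crops included, and the job is handed in when it is done.

Besides the shell and the picture viewer there is one more tool, called after "Emit:" as name([rows], argument=value, ...), one row to a line, values as JSON. apply_moves: Moves the arm, as the interface text tells. Its arguments: {"type":"object","properties":{"rows":{"type":"array","items":{"type":"object","properties":{"x":{"type":"number"},"y":{"type":"number"},"z":{"type":"number"},"ax":{"type":"number"},"ay":{"type":"number"},"az":{"type":"number"},"gripper":{"type":"number"}}}},"newtons":{"type":"number"}},"required":["rows"]}

```bash
ls; mkdir -p pics
python3 - <<'E'
from workcell import *
import cv2
o=get_obs(); print({k:o[k] for k in ("clock","position","ee_rot","ft_force","grip_width")})
import pickle
d={}
for n in ("scene","side"):
    c=camera(n); d[n]=c; cv2.imwrite(f"pics/{n}0.png",c["color"][:,:,::-1]); print(n,[c[k] for k in("fov_y","cx","cy","k1","rvec","tvec")])
pickle.dump(d,open("c0.pkl","wb"))
E
```

```text
pics
{'clock': 0.0, 'position': array([ 0.22866916, -0.5812893 ,  0.24152989]), 'ee_rot': array([ 9.82491053e-01,  1.86308459e-01, -1.58443778e-04, -6.80835061e-04]), 'ft_force': array([-1.11216004,  0.11012268,  0.5567329 ]), 'grip_width': 0.9967873954135693}
scene [51.73446776317874, 275.8640363288973, 206.65337333452078, -0.13961205803891297, array([ 2.2146818 ,  0.88116299, -0.37563574]), array([-0.36611249, -0.16085556,  1.31744462])]
side [55.381809447278435, 271.775260648402, 207.56088224657918, -0.07552171460714842, array([ 0.82077765, -2.49052868,  1.18392495]), array([0.40360762, 0.20605107, 1.03334975])]
```

View pics/scene0.png

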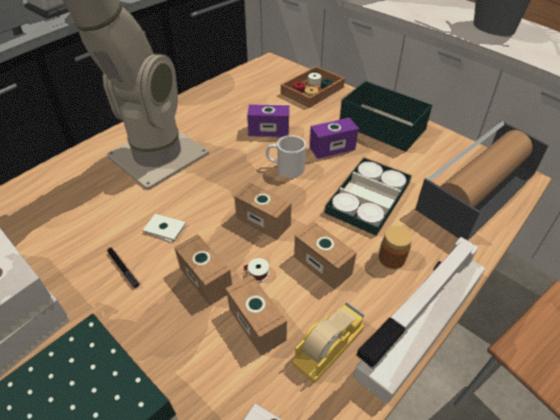

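View pics/side0.png

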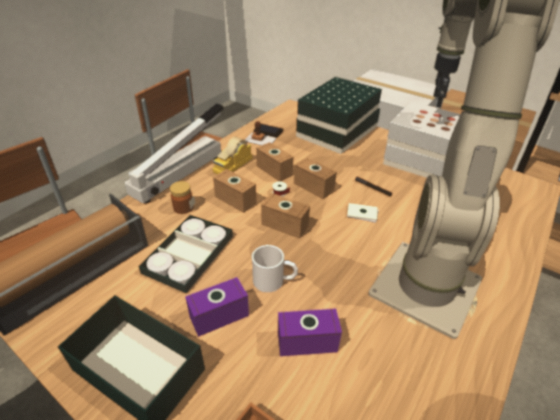

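In the scene picture, four kraft cartons sit at about (263,208), (202,265), (256,312) and (325,253). The purple boxes at (268,120) and (333,137) are look-alikes and stay put. The gift box is the low tray with four silver tins at (368,195). The taller dark green box at (385,115) has no tins, so it isn't the one. I'll confirm with an enlarged crop.

```bash
cat > h.py <<'E'
import numpy as np, cv2
def rays(c,uv):
    uv=np.atleast_2d(np.array(uv,float)); f=c["color"].shape[0]/2/np.tan(np.radians(c["fov_y"]/2))
    d=(uv-[c["cx"],c["cy"]])/f
    s=d.copy()
    for _ in range(20): s=d/(1+c["k1"]*(s**2).sum(1,keepdims=True))
    R=cv2.Rodrigues(np.array(c["rvec"]))[0]; o=-R.T@c["tvec"]
    return o,np.c_[s,np.ones(len(s))]@R
def plane(c,uv,z):
    o,d=rays(c,uv); return o+d*((z-o[2])/d[:,2])[:,None]
def proj(c,P):
    R=cv2.Rodrigues(np.array(c["rvec"]))[0]; p=np.atleast_2d(P)@R.T+c["tvec"]; s=p[:,:2]/p[:,2:]
    s=s*(1+c["k1"]*(s**2).sum(1,keepdims=True)); f=c["color"].shape[0]/2/np.tan(np.radians(c["fov_y"]/2))
    return s*f+[c["cx"],c["cy"]]
E
python3 - <<'E'
import pickle,cv2
d=pickle.load(open("c0.pkl","rb"))
im=d["scene"]["color"][:,:,::-1]
cv2.imwrite("pics/crop1.png",cv2.resize(im[155:355,170:420],None,fx=3,fy=3,interpolation=cv2.INTER_CUBIC))
E
```

```text
(no output)
```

View pics/crop1.png

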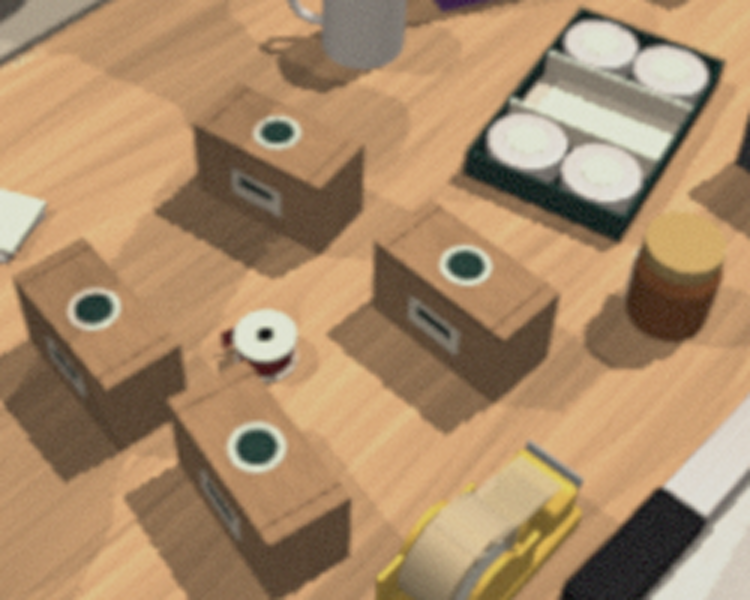

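The crop shows four kraft cartons with green stickers at crop pixels (277,132), (94,309), (257,447) and (466,266). The tray holds four tins at (601,45), (672,70), (526,142) and (602,172), with a free cream bay at (600,110), so this matches the description.

```bash
cat > m.py <<'E'
import pickle
from h import *
d=pickle.load(open("c0.pkl","rb")); S=d["scene"]; D=d["side"]
cr=lambda p:np.array(p)/3.+[170-.33,155-.33]
for n,p in dict(A=[(195,125),(245,87),(364,150),(320,187)],B=[(17,285),(83,240),(185,346),(107,390)],C=[(170,403),(237,365),(350,500),(272,542)],D=[(374,245),(432,208),(558,295),(497,335)]).items():
    P=plane(S,cr(p),.08)[:,:2]; e=[P[1]-P[0],P[2]-P[1],P[2]-P[3],P[3]-P[0]]
    a=e[1]+e[3]; b=e[0]+e[2]
    print(n,P.mean(0).round(4),"len",[round(float(np.linalg.norm(x)),3) for x in e],"yaw",np.degrees(np.arctan2(a[1],a[0])).round(1),np.degrees(np.arctan2(b[1],b[0])).round(1))
def stick(c):
    h=cv2.cvtColor(c["color"],cv2.COLOR_RGB2HSV); m=(cv2.inRange(h,(65,50,15),(100,255,130)))
    n,l,s,ce=cv2.connectedComponentsWithStats(m); return [tuple(ce[i].round(1)) for i in range(1,n) if 15<s[i,4]<400]
for c in (S,D):
    for uv in stick(c): print(uv,plane(c,uv,.08)[0][:2].round(4))
def white(c,box):
    x0,y0,x1,y1=box; h=cv2.cvtColor(c["color"],cv2.COLOR_RGB2HSV)[y0:y1,x0:x1]; m=cv2.inRange(h,(0,0,185),(180,45,255))
    n,l,s,ce=cv2.connectedComponentsWithStats(m); return [(tuple((ce[i]+[x0,y0]).round(1)),s[i,4]) for i in range(1,n) if s[i,4]>60]
T=cr([(601,45),(672,70),(526,142),(602,172)])
P=plane(S,T,.03); print("tins",P.round(4).tolist(),P.mean(0))
print("side",white(D,(130,205,240,295)))
for uv,_ in white(D,(130,205,240,295)): print(plane(D,uv,.03)[0].round(4))
P=plane(D,[(192.5,228.5),(214,234),(160,262),(182,270)],.03);print("tins side",P.round(4).tolist(),P.mean(0))
for n,uv,z in (("ribbon",cr((265,335)),.029),("jar",cr((685,240)),.083),("tape",cr((530,480)),.09),("mug",(291,142),.092)): print(n,plane(S,uv,z)[0].round(3))
E
python3 m.py
```

```text
A [0.4417 0.0216] len [0.061, 0.125, 0.054, 0.125] yaw 7.2 93.1
B [ 0.4746 -0.1983] len [0.062, 0.13, 0.063, 0.12] yaw -6.4 84.4
C [ 0.6385 -0.1997] len [0.054, 0.131, 0.057, 0.126] yaw -11.4 77.0
D [0.64  0.014] len [0.059, 0.122, 0.06, 0.12] yaw -1.7 81.6
(np.float64(325.8), np.float64(82.1)) [0.1864 0.5853]
(np.float64(407.5), np.float64(177.9)) [0.6569 0.3379]
(np.float64(346.4), np.float64(181.2)) [0.5482 0.217 ]
(np.float64(262.0), np.float64(198.6)) [0.4365 0.0238]
(np.float64(163.0), np.float64(225.4)) [ 0.3318 -0.1977]
(np.float64(324.9), np.float64(242.9)) [0.6382 0.0183]
(np.float64(200.9), np.float64(257.3)) [ 0.4695 -0.1967]
(np.float64(255.1), np.float64(303.5)) [ 0.6372 -0.1976]
tins [[0.537, 0.3521, 0.03], [0.6057, 0.3681, 0.03], [0.5645, 0.1982, 0.03], [0.6338, 0.2133, 0.03]] [0.58525705 0.2829444  0.03      ]
side [((np.float64(202.3), np.float64(231.3)), np.int32(663)), ((np.float64(178.3), np.float64(259.4)), np.int32(1452))]
[0.5917 0.2151 0.03  ]
[0.5657 0.3341 0.03  ]
tins side [[0.623, 0.2235, 0.03], [0.5568, 0.2032, 0.03], [0.5979, 0.3702, 0.03], [0.5303, 0.3546, 0.03]] [0.57698209 0.28786829 0.03      ]
ribbon [ 0.547 -0.103  0.029]
jar [0.746 0.148 0.083]
tape [ 0.787 -0.101  0.09 ]
mug [0.343 0.232 0.092]
```

```bash
cat > p.py <<'E'
from workcell import *
from h import *
from scipy.spatial.transform import Rotation as Ro
def plan(x,y,z,yaw,o=None):
    o=o or get_obs(); Rc=Ro.from_quat(o["ee_rot"]); 
    Rt=Ro.from_euler("z",yaw,degrees=True)*Ro.from_euler("x",180,degrees=True)
    rv=(Rc.inv()*Rt).as_rotvec(degrees=True); s=Rt.inv().apply(np.array([x,y,z])-o["position"])*1000
    print("t",o["clock"],"turn",rv.round(1),"rows",np.ceil(abs(rv).max()/7.16),"shift",s.round(1),"rows",np.ceil(np.linalg.norm(s)/41.7),"F",np.round(o["ft_force"],2),"w",round(o["grip_width"],3),"gf",np.round(o["grasp_force"],1))
E
python3 - <<'E'
from p import *
import workcell; print([n for n in dir(workcell) if n[0]!='_'], globals().get("tcp_to_tips"))
plan(.44,-.198,.24,-6.4)
E
```

```text
['MotionError', 'camera', 'get_obs', 'hand_in', 'tcp_to_tips'] 0.011
t 0.1 turn [-0.1  0.  27.9] rows 4.0 shift [ 167.3 -404.5    1.6] rows 11.0 F [0.62 0.01 0.64] w 1.0 gf 0.0
```

Emit:
apply_moves([
  {"az": 7},
  {"az": 7},
  {"az": 7},
  {"az": 6.9},
  {"x": 14,"y": -33.7},
])

```text
invalid input at $.rows[0]: expected keys x, y, z, ax, ay, az, gripper
```

Emit:
apply_moves([
  {"x": 14,"y": -33.7},
  {"x": 14,"y": -33.7},
  {"x": 14,"y": -33.7},
  {"x": 14,"y": -33.7},
  {"x": 14,"y": -33.7},
])

```text
invalid input at $.rows[0]: expected keys x, y, z, ax, ay, az, gripper
```

Emit:
apply_moves([
  {"x": 14,"y": -33.7},
  {"x": 14,"y": -33.7},
  {"x": 14,"y": -33.7},
  {"x": 14,"y": -33.7},
  {"x": 14,"y": -33.7},
])

```text
invalid input at $.rows[0]: expected keys x, y, z, ax, ay, az, gripper
```

Emit:
apply_moves([
  {"x": 14,"y": -33.7},
  {},
  {},
])

```text
invalid input at $.rows[0]: expected keys x, y, z, ax, ay, az, gripper
```

Run:
```python
from p import *
import pickle
plan(.472,-.198,.24,-6.4)
c=camera("wrist"); pickle.dump(c,open("w1.pkl","wb")); cv2.imwrite("pics/w1.png",c["color"][:,:,::-1])
R=cv2.Rodrigues(c["rvec"])[0]; print("cam pos",-R.T@c["tvec"],get_obs()["position"])
```

```text
t 0.1 turn [-0.1  0.  27.9] rows 4.0 shift [ 199.1 -408.1    1.6] rows 11.0 F [0.62 0.01 0.64] w 1.0 gf 0.0
cam pos [ 0.29283084 -0.55556195  0.37191908] [ 0.22869394 -0.58135612  0.24171154]
```

View pics/w1.png

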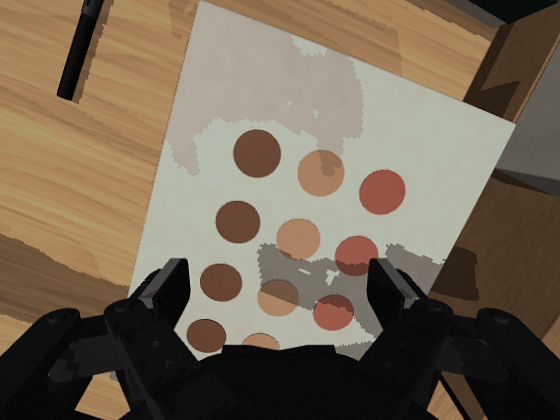

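The wrist picture shows only the clutter box under the start pose; the arm hasn't moved, because every row must carry all seven keys. Resending the moves.

Emit:
apply_moves([
  {"x": 0,"y": 0,"z": 0,"ax": 0,"ay": 0,"az": 7,"gripper": 0},
  {"x": 0,"y": 0,"z": 0,"ax": 0,"ay": 0,"az": 7,"gripper": 0},
  {"x": 0,"y": 0,"z": 0,"ax": 0,"ay": 0,"az": 7,"gripper": 0},
  {"x": 0,"y": 0,"z": 0,"ax": 0,"ay": 0,"az": 6.9,"gripper": 0},
  {"x": 14,"y": -33.7,"z": 0,"ax": 0,"ay": 0,"az": 0,"gripper": 0},
])

```text
clock: 0.57
position: [0.2415, -0.5535, 0.2412]
ee_rot: [0.998, -0.064, -0.002, 0.001]
ft_force: [-1.0, 0.1, -0.1]
grip_width: 1.0
grasp_force: 0.0
```

Emit:
apply_moves([
  {"x": 14,"y": -33.7,"z": 0,"ax": 0,"ay": 0,"az": 0,"gripper": 0},
  {"x": 14,"y": -33.7,"z": 0,"ax": 0,"ay": 0,"az": 0,"gripper": 0},
  {"x": 14,"y": -33.7,"z": 0,"ax": 0,"ay": 0,"az": 0,"gripper": 0},
  {"x": 14,"y": -33.7,"z": 0,"ax": 0,"ay": 0,"az": 0,"gripper": 0},
  {"x": 14,"y": -33.7,"z": 0,"ax": 0,"ay": 0,"az": 0,"gripper": 0},
])

```text
clock: 0.98
position: [0.3354, -0.3883, 0.2422]
ee_rot: [0.998, -0.056, -0.0, 0.0]
ft_force: [0.7, -0.3, -0.1]
grip_width: 1.003
grasp_force: 0.0
```

Emit:
apply_moves([
  {"x": 14,"y": -33.7,"z": 0,"ax": 0,"ay": 0,"az": 0,"gripper": 0},
  {"x": 14,"y": -33.7,"z": 0,"ax": 0,"ay": 0,"az": 0,"gripper": 0},
  {"x": 14,"y": -33.7,"z": 0,"ax": 0,"ay": 0,"az": 0,"gripper": 0},
  {"x": 14,"y": -33.7,"z": 0,"ax": 0,"ay": 0,"az": 0,"gripper": 0},
  {"x": 14,"y": -33.7,"z": 0,"ax": 0,"ay": 0,"az": 0,"gripper": 0},
])

```text
clock: 1.4
position: [0.4237, -0.2288, 0.2423]
ee_rot: [0.998, -0.056, 0.0, 0.0]
ft_force: [0.8, 0.1, -0.2]
grip_width: 0.999
grasp_force: 0.0
```

Emit:
apply_moves([
  {"x": 14,"y": -33.7,"z": 0,"ax": 0,"ay": 0,"az": 0,"gripper": 0},
  {"x": 0,"y": 0,"z": 0,"ax": 0,"ay": 0,"az": 0,"gripper": 0},
  {"x": 0,"y": 0,"z": 0,"ax": 0,"ay": 0,"az": 0,"gripper": 0},
])

```text
clock: 1.65
position: [0.4418, -0.1966, 0.2422]
ee_rot: [0.999, -0.054, -0.0, -0.0]
ft_force: [-0.4, -0.8, -0.1]
grip_width: 1.002
grasp_force: 0.0
```

Run:
```python
from p import *
import pickle
plan(.472,-.198,.24,-6.4)
c=camera("wrist"); pickle.dump(c,open("w1.pkl","wb")); cv2.imwrite("pics/w1b.png",c["color"][:,:,::-1])
R=cv2.Rodrigues(c["rvec"])[0]; print("cam pos",-R.T@c["tvec"],get_obs()["position"])
```

```text
t 1.65 turn [-0.   0.   0.2] rows 1.0 shift [30.2 -2.   2.2] rows 1.0 F [-0.41 -0.81 -0.06] w 1.002 gf 0.0
cam pos [ 0.51018718 -0.20301253  0.37256924] [ 0.44093956 -0.19840441  0.24216651]
```

View pics/w1b.png

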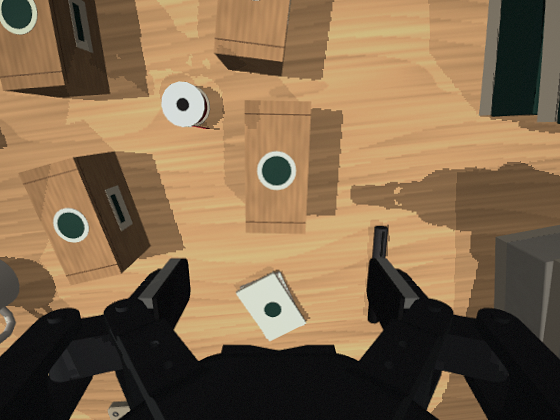

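Straight below is carton B, its top corners at (246,101), (311,101), (304,233), (245,222), with the sticker at (277,171). Carton A is at left with top corners (20,174), (75,156), (122,272), (73,283). The ribbon is at (184,104).

```bash
cat > f.py <<'E'
from h import *
def face(c,p,z=.08):
    P=plane(c,p,z)[:,:2]; e=[P[1]-P[0],P[2]-P[1],P[2]-P[3],P[3]-P[0]]
    a=e[1]+e[3]; b=e[0]+e[2]; g=lambda v:np.degrees(np.arctan2(v[1],v[0])).round(1)%180
    print(P.mean(0).round(4),[round(float(np.linalg.norm(x)),4) for x in e],"yaw",g(a),g(b))
def stick(c):
    h=cv2.cvtColor(c["color"],cv2.COLOR_RGB2HSV); m=(cv2.inRange(h,(65,50,15),(100,255,130)))
    n,l,s,ce=cv2.connectedComponentsWithStats(m)
    for i in range(1,n):
        if 250<s[i,4]<2000: print("stk",ce[i].round(1),plane(c,ce[i],.08)[0][:2].round(4),s[i,4])
E
python3 - <<'E'
from f import *
from p import plan
import pickle
c=pickle.load(open("w1.pkl","rb"))
face(c,[(246,101),(311,101),(304,233),(245,222)])
face(c,[(20,174),(75,156),(122,272),(73,283)])
stick(c)
# edges of B top via kraft mask in a narrow crop: row-wise left/right border
g=cv2.cvtColor(c["color"],cv2.COLOR_RGB2LAB)
for r in (125,145,205,218): print(r,c["color"][r,238:252:2].tolist(),c["color"][r,302:316:2].tolist())
E
```

```text
[ 0.4727 -0.1973] [0.06, 0.129, 0.0618, 0.1171] yaw 172.0 78.2
[0.4378 0.0202] [0.0633, 0.1283, 0.0595, 0.1259] yaw 7.900000000000006 98.6
stk [16.5 12.5] [0.6367 0.0178] 713
stk [276.1 170.3] [ 0.4701 -0.1967] 636
stk [ 70.3 225.1] [0.4372 0.0234] 514
125 [[182, 140, 98], [183, 141, 99], [183, 140, 98], [186, 142, 97], [165, 124, 85], [160, 120, 83], [162, 123, 83]] [[184, 140, 96], [186, 141, 96], [181, 137, 94], [187, 141, 96], [149, 113, 79], [130, 99, 69], [131, 102, 71]]
145 [[184, 142, 99], [182, 140, 97], [182, 140, 97], [183, 141, 98], [180, 135, 92], [178, 134, 92], [184, 137, 95]] [[183, 137, 94], [175, 132, 91], [177, 133, 91], [179, 134, 92], [128, 98, 69], [131, 101, 70], [130, 99, 69]]
205 [[209, 167, 116], [211, 171, 118], [212, 175, 121], [209, 171, 118], [173, 130, 89], [172, 129, 88], [185, 140, 96]] [[185, 140, 95], [187, 141, 96], [171, 130, 89], [142, 108, 75], [142, 109, 75], [142, 109, 76], [142, 110, 76]]
218 [[210, 173, 119], [212, 176, 122], [210, 176, 122], [213, 179, 125], [176, 131, 90], [174, 131, 90], [177, 135, 91]] [[186, 142, 97], [195, 147, 102], [204, 158, 108], [210, 164, 114], [210, 164, 114], [211, 166, 115], [210, 165, 115]]
```

Run:
```python
from p import *
plan(.471,-.197,.047,-7.5)
```

```text
t 1.7 turn [0.  0.  1.1] rows 1.0 shift [ 29.6  -5.3 195.2] rows 5.0 F [-0.1  -2.17 -0.09] w 0.998 gf 0.0
```

Emit:
apply_moves([
  {"x": 30,"y": -5,"z": 0,"ax": 0,"ay": 0,"az": 1.1,"gripper": 0},
  {"x": 0,"y": 0,"z": 40,"ax": 0,"ay": 0,"az": 0,"gripper": 0},
  {"x": 0,"y": 0,"z": 40,"ax": 0,"ay": 0,"az": 0,"gripper": 0},
  {"x": 0,"y": 0,"z": 20,"ax": 0,"ay": 0,"az": 0,"gripper": 0},
  {"x": 0,"y": 0,"z": 0,"ax": 0,"ay": 0,"az": 0,"gripper": 0},
], newtons=30)

```text
clock: 2.12
position: [0.4678, -0.1976, 0.1375]
ee_rot: [0.998, -0.067, -0.004, -0.001]
ft_force: [-0.4, 0.5, -0.6]
grip_width: 0.999
grasp_force: 0.0
```

Emit:
apply_moves([
  {"x": 0,"y": 0,"z": 30,"ax": 0,"ay": 0,"az": 0,"gripper": 0},
  {"x": 0,"y": 0,"z": 35,"ax": 0,"ay": 0,"az": 0,"gripper": 0},
  {"x": 0,"y": 0,"z": 30,"ax": 0,"ay": 0,"az": 0,"gripper": 0},
  {"x": 0,"y": 0,"z": 0,"ax": 0,"ay": 0,"az": 0,"gripper": 0},
  {"x": 0,"y": 0,"z": 0,"ax": 0,"ay": 0,"az": 0,"gripper": 0},
])

```text
clock: 2.53
position: [0.471, -0.1978, 0.048]
ee_rot: [0.998, -0.066, -0.001, -0.0]
ft_force: [0.4, 0.4, 0.2]
grip_width: 1.001
grasp_force: 0.0
```

Emit:
apply_moves([
  {"x": 0,"y": 0,"z": 0,"ax": 0,"ay": 0,"az": 0,"gripper": 1},
  {"x": 0,"y": 0,"z": 0,"ax": 0,"ay": 0,"az": 0,"gripper": 1},
  {"x": 0,"y": 0,"z": 0,"ax": 0,"ay": 0,"az": 0,"gripper": 1},
  {"x": 0,"y": 0,"z": 0,"ax": 0,"ay": 0,"az": 0,"gripper": 1},
  {"x": 0,"y": 0,"z": 0,"ax": 0,"ay": 0,"az": 0,"gripper": 1},
])

```text
clock: 2.95
position: [0.473, -0.198, 0.05]
ee_rot: [0.998, -0.066, 0.002, 0.001]
ft_force: [-1.4, -1.1, 7.4]
grip_width: 0.721
grasp_force: 32.0
```

Emit:
apply_moves([
  {"x": 0,"y": 0,"z": -5,"ax": 0,"ay": 0,"az": 0,"gripper": 1},
  {"x": 0,"y": 0,"z": -10,"ax": 0,"ay": 0,"az": 0,"gripper": 1},
  {"x": 0,"y": 0,"z": -5,"ax": 0,"ay": 0,"az": 0,"gripper": 1},
  {"x": 0,"y": 0,"z": 0,"ax": 0,"ay": 0,"az": 0,"gripper": 1},
  {"x": 0,"y": 0,"z": 0,"ax": 0,"ay": 0,"az": 0,"gripper": 1},
])

```text
clock: 3.37
position: [0.4717, -0.1971, 0.068]
ee_rot: [0.998, -0.066, 0.001, 0.0]
ft_force: [0.3, 0.3, -3.5]
grip_width: 0.723
grasp_force: 34.0
```

Emit:
apply_moves([
  {"x": 0,"y": 0,"z": 0,"ax": 0,"ay": 0,"az": 0,"gripper": 1},
  {"x": 0,"y": 0,"z": 0,"ax": 0,"ay": 0,"az": 0,"gripper": 1},
])

```text
clock: 3.53
position: [0.4711, -0.1969, 0.067]
ee_rot: [0.998, -0.066, -0.0, -0.0]
ft_force: [0.0, -0.4, -4.4]
grip_width: 0.721
grasp_force: 34.0
```

Emit:
apply_moves([
  {"x": 0,"y": 0,"z": 0,"ax": 0,"ay": 0,"az": 0,"gripper": 1},
  {"x": 0,"y": 0,"z": 0,"ax": 0,"ay": 0,"az": 0,"gripper": 1},
])

```text
clock: 3.7
position: [0.4712, -0.1969, 0.067]
ee_rot: [0.998, -0.066, -0.0, -0.0]
ft_force: [0.2, 0.7, -3.6]
grip_width: 0.726
grasp_force: 34.0
```

Carton B weighs about 3.8 N, or 0.39 kg, while an empty one would read under 0.9 N. B holds the jar, so the other three can be left alone. Next I lift it and carry it to just short of the bay.

Run:
```python
from p import *
plan(.482,.264,.22,12)
```

```text
t 3.7 turn [ -0.    0.  -19.5] rows 3.0 shift [ 106.4 -448.6 -153. ] rows 12.0 F [ 0.24  0.67 -3.6 ] w 0.726 gf 34.0
```

Emit:
apply_moves([
  {"x": 0,"y": 0,"z": -20,"ax": 0,"ay": 0,"az": 0,"gripper": 1},
  {"x": 0,"y": 0,"z": -35,"ax": 0,"ay": 0,"az": 0,"gripper": 1},
  {"x": 0,"y": 0,"z": -35,"ax": 0,"ay": 0,"az": 0,"gripper": 1},
  {"x": 0,"y": 0,"z": -35,"ax": 0,"ay": 0,"az": 0,"gripper": 1},
  {"x": 0,"y": 0,"z": -28,"ax": 0,"ay": 0,"az": 0,"gripper": 1},
], newtons=45)

```text
clock: 4.12
position: [0.4717, -0.1969, 0.2229]
ee_rot: [0.998, -0.066, 0.001, 0.0]
ft_force: [1.2, -1.2, -3.1]
grip_width: 0.723
grasp_force: 53.0
```

Emit:
apply_moves([
  {"x": 0,"y": 0,"z": 0,"ax": 0,"ay": 0,"az": -3,"gripper": 1},
  {"x": 0,"y": 0,"z": 0,"ax": 0,"ay": 0,"az": -5,"gripper": 1},
  {"x": 0,"y": 0,"z": 0,"ax": 0,"ay": 0,"az": -5,"gripper": 1},
  {"x": 0,"y": 0,"z": 0,"ax": 0,"ay": 0,"az": -4.5,"gripper": 1},
  {"x": 0,"y": 0,"z": 0,"ax": 0,"ay": 0,"az": -2,"gripper": 1},
])

```text
clock: 4.53
position: [0.4712, -0.1969, 0.2201]
ee_rot: [0.994, 0.107, -0.0, -0.0]
ft_force: [0.4, 0.5, -3.1]
grip_width: 0.723
grasp_force: 54.8
```

Emit:
apply_moves([
  {"x": 3,"y": -13,"z": 0,"ax": 0,"ay": 0,"az": 0,"gripper": 1},
  {"x": 6,"y": -25,"z": 0,"ax": 0,"ay": 0,"az": 0,"gripper": 1},
  {"x": 8,"y": -35,"z": 0,"ax": 0,"ay": 0,"az": 0,"gripper": 1},
  {"x": 8,"y": -35,"z": 0,"ax": 0,"ay": 0,"az": 0,"gripper": 1},
  {"x": 8,"y": -35,"z": 0,"ax": 0,"ay": 0,"az": 0,"gripper": 1},
])

```text
clock: 4.95
position: [0.4735, -0.048, 0.2202]
ee_rot: [0.995, 0.104, -0.0, 0.0]
ft_force: [1.7, -0.0, -2.4]
grip_width: 0.715
grasp_force: 54.8
```

Emit:
apply_moves([
  {"x": 8,"y": -35,"z": 0,"ax": 0,"ay": 0,"az": 0,"gripper": 1},
  {"x": 8,"y": -35,"z": 0,"ax": 0,"ay": 0,"az": 0,"gripper": 1},
  {"x": 8,"y": -35,"z": 0,"ax": 0,"ay": 0,"az": 0,"gripper": 1},
  {"x": 8,"y": -35,"z": 0,"ax": 0,"ay": 0,"az": 0,"gripper": 1},
  {"x": 8,"y": -35,"z": 0,"ax": 0,"ay": 0,"az": 0,"gripper": 1},
])

```text
clock: 5.37
position: [0.4761, 0.1316, 0.2204]
ee_rot: [0.995, 0.104, 0.0, 0.0]
ft_force: [1.3, 0.5, -2.6]
grip_width: 0.724
grasp_force: 54.8
```

Emit:
apply_moves([
  {"x": 8,"y": -35,"z": 0,"ax": 0,"ay": 0,"az": 0,"gripper": 1},
  {"x": 8,"y": -35,"z": 0,"ax": 0,"ay": 0,"az": 0,"gripper": 1},
  {"x": 8,"y": -30,"z": 0,"ax": 0,"ay": 0,"az": 0,"gripper": 1},
  {"x": 6,"y": -20,"z": 0,"ax": 0,"ay": 0,"az": 0,"gripper": 1},
  {"x": 2,"y": -11,"z": 0,"ax": 0,"ay": 0,"az": 0,"gripper": 1},
])

```text
clock: 5.78
position: [0.4797, 0.2678, 0.2202]
ee_rot: [0.994, 0.106, -0.0, -0.001]
ft_force: [0.2, -0.6, -2.7]
grip_width: 0.721
grasp_force: 54.8
```

Emit:
apply_moves([
  {"x": 0,"y": 0,"z": 0,"ax": 0,"ay": 0,"az": 0,"gripper": 1},
  {"x": 0,"y": 0,"z": 0,"ax": 0,"ay": 0,"az": 0,"gripper": 1},
  {"x": 0,"y": 0,"z": 0,"ax": 0,"ay": 0,"az": 0,"gripper": 1},
])

```text
clock: 6.03
position: [0.4812, 0.2625, 0.2201]
ee_rot: [0.995, 0.103, -0.0, 0.001]
ft_force: [-0.3, -0.3, -2.8]
grip_width: 0.718
grasp_force: 54.8
```

Run:
```python
from p import *
import pickle
plan(.58,.285,.22,12)
d={}
for n in ("wrist","side","scene"): d[n]=camera(n)
pickle.dump(d,open("c2.pkl","wb")); cv2.imwrite("pics/w2.png",d["wrist"]["color"][:,:,::-1])
```

```text
t 6.0333 turn [ 0.1  0.  -0.1] rows 1.0 shift [ 1.013e+02 -1.400e+00  1.000e-01] rows 3.0 F [-0.3  -0.27 -2.8 ] w 0.718 gf 54.8
```

View pics/w2.png

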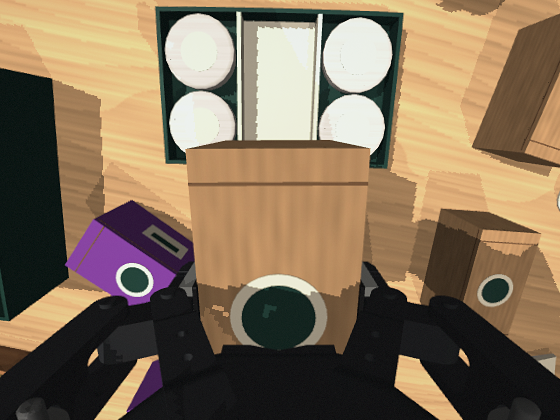

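The picture shows the held carton's front top edge at (187,148)–(369,150). The tray's rim corners are at (158,8), (402,13), (388,167) and (166,162). The bay lies between the dividers at columns ~240 and ~320.

```bash
cat > q.py <<'E'
from p import *; from f import *
import pickle
d=pickle.load(open("c2.pkl","rb")); c=d["wrist"]; o=get_obs(); tcp=o["position"]
g=lambda v:np.degrees(np.arctan2(v[1],v[0])).round(2)
P=plane(c,[(158,8),(402,13),(388,167),(166,162)],.03)[:,:2]; e=[P[i]-P[(i+1)%4] for i in range(4)]
print("tray",P.round(4).tolist(),P.mean(0).round(4),[np.linalg.norm(v).round(4) for v in e],[g(v) for v in e])
Dv=plane(c,[(240,12),(244,135),(321,15),(317,135)],.03)[:,:2]; print("div",Dv.round(4).tolist(),g(Dv[0]-Dv[1]),g(Dv[2]-Dv[3]), np.linalg.norm(Dv[0]-Dv[2]))
gr=cv2.cvtColor(c["color"],cv2.COLOR_RGB2GRAY)
for r in (25,60,100,130): print(r,"L",gr[r,232:250].tolist(),"R",gr[r,310:328].tolist())
for z in (.245,.25,.255):
    Q=plane(c,[(187,148),(369,150),(364,260),(197,260)],z)[:,:2]
    R=Ro.from_quat(o["ee_rot"]); L=R.inv().apply(np.c_[Q-tcp[:2],np.zeros(4)])[:,:2]
    print("carton",z,"tool frame",L.round(4).tolist(), "width",np.linalg.norm(Q[0]-Q[1]).round(4),"side yaws",g(Q[0]-Q[3]),g(Q[1]-Q[2]),"front",g(Q[0]-Q[1]))
print(Ro.from_quat(o["ee_rot"]).as_euler("xyz",degrees=True), tcp)
stick(c)
E
python3 q.py
```

```text
tray [[0.6336, 0.4119], [0.6773, 0.1835], [0.5329, 0.1539], [0.4895, 0.3871]] [0.5833 0.2841] [np.float64(0.2325), np.float64(0.1474), np.float64(0.2372), np.float64(0.1463)] [np.float64(100.82), np.float64(11.61), np.float64(-79.45), np.float64(-170.22)]
div [[0.6453, 0.3346], [0.5338, 0.3104], [0.6587, 0.2588], [0.5493, 0.2363]] 12.23 11.63 0.07697619927922408
25 L [37, 33, 37, 27, 126, 234, 239, 240, 222, 105, 72, 92, 153, 153, 152, 151, 152, 152] R [150, 153, 151, 153, 154, 89, 134, 136, 246, 239, 240, 244, 77, 30, 38, 37, 38, 36]
60 L [217, 121, 74, 76, 19, 253, 240, 240, 247, 114, 74, 82, 158, 155, 155, 154, 154, 152] R [235, 236, 240, 209, 144, 126, 216, 239, 241, 250, 122, 50, 62, 170, 244, 240, 236, 236]
100 L [66, 67, 65, 62, 87, 186, 245, 241, 236, 152, 72, 88, 131, 155, 154, 153, 153, 152] R [238, 219, 157, 127, 221, 238, 238, 245, 158, 23, 35, 37, 38, 34, 35, 36, 34, 44]
130 L [212, 201, 162, 62, 45, 146, 247, 239, 242, 226, 66, 81, 117, 155, 151, 151, 150, 151] R [202, 128, 168, 226, 239, 242, 184, 56, 51, 181, 233, 234, 231, 227, 225, 225, 224, 224]
carton 0.245 tool frame [[0.062, -0.0323], [0.0613, 0.0307], [0.0198, 0.0321], [0.0199, -0.0319]] width 0.063 side yaws 12.42 13.86 front 101.22
carton 0.25 tool frame [[0.0623, -0.0308], [0.0617, 0.0292], [0.0222, 0.0306], [0.0222, -0.0304]] width 0.06 side yaws 12.42 13.86 front 101.22
carton 0.255 tool frame [[0.0626, -0.0294], [0.062, 0.0277], [0.0245, 0.029], [0.0245, -0.029]] width 0.057 side yaws 12.42 13.86 front 101.22
[ 1.79953034e+02 -1.28195286e-02  1.18477640e+01] [0.48136055 0.26265971 0.22033284]
stk [326.5  94.3] [0.5836 0.2429] 495
stk [134.  279.4] [0.3745 0.3896] 527
stk [495.1 290.1] [0.4373 0.0244] 473
```

Run:
```python
from q import *
print("----")
D=plane(c,[(238.6,25),(239.7,130),(319.6,25),(314.6,130)],.03)[:,:2]
print(D.round(4).tolist(),g(D[0]-D[1]),g(D[2]-D[3]))
yaw=np.radians(11.6); ex=np.array([np.cos(yaw),np.sin(yaw)]); ey=np.array([-ex[1],ex[0]])
print("lateral div",(D@ey).round(4),(D@ey).mean().round(4),"rim centre lateral",P.mean(0)@ey, "long",(P@ex).round(4))
cc=P.mean(0)@ex*ex+(D@ey).mean()*ey; print("bay",cc)
# targets for tcp: carton centre at tool (-.0033,-.0008) -> tcp = bay - offset
t=cc+ex*.0033-ey*.0008; print("tcp target",t)
plan(t[0],t[1],.12,11.6)
# rim rows along the bay-side: front/back rim at columns
for col in (200,280,360): print(col,"top",gr[0:24:1,col].tolist())
for col in (175,380): print(col,"bot",gr[150:176,col].tolist())
```

```text
tray [[0.6336, 0.4119], [0.6773, 0.1835], [0.5329, 0.1539], [0.4895, 0.3871]] [0.5833 0.2841] [np.float64(0.2325), np.float64(0.1474), np.float64(0.2372), np.float64(0.1463)] [np.float64(100.82), np.float64(11.61), np.float64(-79.45), np.float64(-170.22)]
div [[0.6453, 0.3346], [0.5338, 0.3104], [0.6587, 0.2588], [0.5493, 0.2363]] 12.23 11.63 0.07697619927922408
25 L [37, 33, 37, 27, 126, 234, 239, 240, 222, 105, 72, 92, 153, 153, 152, 151, 152, 152] R [150, 153, 151, 153, 154, 89, 134, 136, 246, 239, 240, 244, 77, 30, 38, 37, 38, 36]
60 L [217, 121, 74, 76, 19, 253, 240, 240, 247, 114, 74, 82, 158, 155, 155, 154, 154, 152] R [235, 236, 240, 209, 144, 126, 216, 239, 241, 250, 122, 50, 62, 170, 244, 240, 236, 236]
100 L [66, 67, 65, 62, 87, 186, 245, 241, 236, 152, 72, 88, 131, 155, 154, 153, 153, 152] R [238, 219, 157, 127, 221, 238, 238, 245, 158, 23, 35, 37, 38, 34, 35, 36, 34, 44]
130 L [212, 201, 162, 62, 45, 146, 247, 239, 242, 226, 66, 81, 117, 155, 151, 151, 150, 151] R [202, 128, 168, 226, 239, 242, 184, 56, 51, 181, 233, 234, 231, 227, 225, 225, 224, 224]
carton 0.245 tool f
[... 902 characters left out ...]
.  -0.   0.2] rows 1.0 shift [107.5  -0.3 100.3] rows 4.0 F [-0.67  0.55 -2.15] w 0.719 gf 54.8
200 top [178, 176, 173, 175, 176, 184, 159, 57, 63, 68, 65, 48, 5, 100, 197, 227, 224, 225, 229, 231, 231, 230, 230, 227]
280 top [198, 188, 184, 176, 176, 174, 180, 165, 100, 66, 68, 70, 60, 17, 21, 19, 19, 19, 19, 21, 11, 95, 162, 171]
360 top [204, 204, 204, 204, 188, 185, 186, 188, 189, 191, 182, 52, 61, 62, 59, 37, 6, 144, 230, 237, 235, 236, 237, 237]
175 bot [16, 15, 14, 16, 14, 15, 15, 15, 19, 28, 61, 68, 62, 94, 207, 196, 191, 196, 200, 204, 206, 204, 201, 199, 197, 196]
380 bot [30, 29, 26, 29, 27, 29, 28, 30, 25, 27, 30, 27, 32, 26, 37, 61, 37, 45, 91, 130, 127, 131, 131, 131, 126, 127]
```

Emit:
apply_moves([
  {"x": 0,"y": 0,"z": 0,"ax": 0,"ay": 0,"az": 1.1,"gripper": 1},
  {"x": 15,"y": -0.5,"z": 0,"ax": 0,"ay": 0,"az": 0,"gripper": 1},
  {"x": 30,"y": -0.5,"z": 0,"ax": 0,"ay": 0,"az": 0,"gripper": 1},
  {"x": 30,"y": -0.5,"z": 0,"ax": 0,"ay": 0,"az": 0,"gripper": 1},
  {"x": 22,"y": -0.4,"z": 0,"ax": 0,"ay": 0,"az": 0,"gripper": 1},
])

```text
clock: 6.6
position: [0.5782, 0.2832, 0.2201]
ee_rot: [0.996, 0.093, 0.0, 0.0]
ft_force: [-0.4, 1.4, -3.1]
grip_width: 0.719
grasp_force: 54.8
```

Emit:
apply_moves([
  {"x": 10.5,"y": 0,"z": 10,"ax": 0,"ay": 0,"az": 0,"gripper": 1},
  {"x": 0,"y": 0,"z": 25,"ax": 0,"ay": 0,"az": 0,"gripper": 1},
  {"x": 0,"y": 0,"z": 30,"ax": 0,"ay": 0,"az": 0,"gripper": 1},
  {"x": 0,"y": 0,"z": 30,"ax": 0,"ay": 0,"az": 0,"gripper": 1},
  {"x": 0,"y": 0,"z": 20,"ax": 0,"ay": 0,"az": 0,"gripper": 1},
])

```text
clock: 7.02
position: [0.5855, 0.2848, 0.1022]
ee_rot: [0.996, 0.094, -0.001, 0.001]
ft_force: [-0.4, -1.2, -3.6]
grip_width: 0.718
grasp_force: 54.8
```

Emit:
apply_moves([
  {"x": 0,"y": 0,"z": 0,"ax": 0,"ay": 0,"az": 0,"gripper": 1},
  {"x": 0,"y": 0,"z": 0,"ax": 0,"ay": 0,"az": 0,"gripper": 1},
  {"x": 0,"y": 0,"z": 0,"ax": 0,"ay": 0,"az": 0,"gripper": 1},
])

```text
clock: 7.27
position: [0.587, 0.2865, 0.1071]
ee_rot: [0.996, 0.094, 0.001, -0.0]
ft_force: [0.4, 0.7, -3.0]
grip_width: 0.719
grasp_force: 54.6
```

Run:
```python
from p import *
import pickle
plan(.5866,.2845,.055,10.7)
d={}
for n in ("wrist","side","scene"): d[n]=camera(n)
pickle.dump(d,open("c3.pkl","wb"))
f=lambda im:cv2.resize(im[:,:,::-1],None,fx=3,fy=3,interpolation=cv2.INTER_CUBIC)
a=f(d["side"]["color"][160:290,115:245]); b=f(d["scene"]["color"][110:240,310:440])
cv2.imwrite("pics/chk.png",np.hstack([a,b]))
```

```text
t 7.2667 turn [-0.  -0.1  0.1] rows 1.0 shift [-0.8  1.9 52.1] rows 2.0 F [ 0.38  0.65 -3.  ] w 0.719 gf 54.6
```

View pics/chk.png

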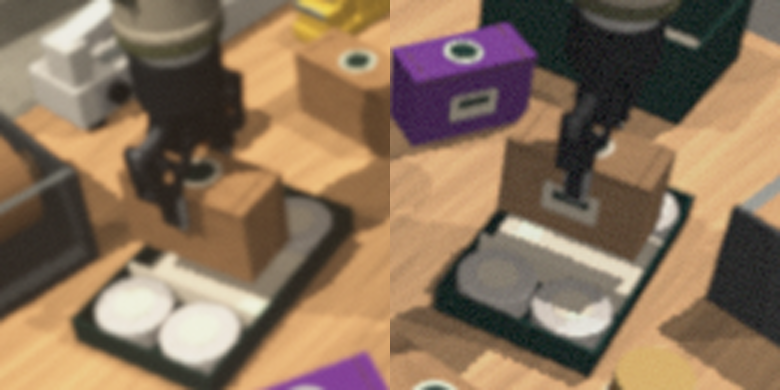

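Both views show the carton above the tray, lined up with the middle bay, with its underside clear of the rim. I'll check the near view before lowering.

Emit:
apply_moves([
  {"x": -0.8,"y": 1.9,"z": 0,"ax": 0,"ay": 0,"az": 0,"gripper": 1},
  {"x": 0,"y": 0,"z": 15,"ax": 0,"ay": 0,"az": 0,"gripper": 1},
  {"x": 0,"y": 0,"z": 0,"ax": 0,"ay": 0,"az": 0,"gripper": 1},
  {"x": 0,"y": 0,"z": 0,"ax": 0,"ay": 0,"az": 0,"gripper": 1},
])

```text
clock: 7.75
position: [0.5851, 0.2836, 0.0889]
ee_rot: [0.996, 0.095, -0.001, 0.0]
ft_force: [-0.5, 0.3, -3.1]
grip_width: 0.719
grasp_force: 54.6
```

Run:
```python
from p import *
import pickle
plan(.5866,.2845,.055,10.7)
c=camera("wrist"); pickle.dump(c,open("w4.pkl","wb"))
cv2.imwrite("pics/w4.png",c["color"][:,:,::-1])
```

```text
t 7.75 turn [0.  0.1 0.2] rows 1.0 shift [ 1.7 -0.6 33.9] rows 1.0 F [-0.45  0.33 -3.12] w 0.719 gf 54.6
```

View pics/w4.png

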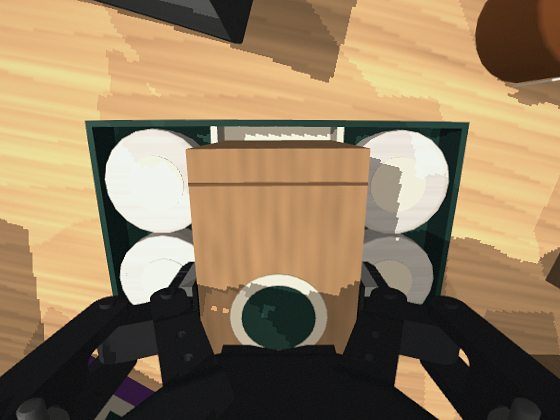

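Near view: the dividers' tops are at columns ~213 and ~341, and the far rim runs (87,122)–(468,123). The carton's front edge is (187,149)–(369,150), and its sides run parallel to the tray.

Run:
```python
from p import *; import pickle
c=pickle.load(open("w4.pkl","rb")); o=get_obs(); R=Ro.from_quat(o["ee_rot"])
T=lambda p,z: (R.inv().apply(plane(c,p,z)-o["position"])[:,:2]*1000).round(1).tolist()
gr=cv2.cvtColor(c["color"],cv2.COLOR_RGB2GRAY)
for r in (130,136): print(r,gr[r,206:222].tolist(),gr[r,334:350].tolist())
print("rim",T([(87,122),(468,123)],.03),"div",T([(213,135),(341,135)],.03))
zt=o["position"][2]+.027; print("carton top",T([(187,149),(369,150)],zt))
for col in (250,280,310): print(col,gr[116:152,col].tolist())
```

```text
130 [36, 35, 32, 35, 122, 251, 243, 241, 241, 244, 244, 116, 79, 83, 84, 84] [129, 143, 136, 208, 238, 240, 239, 239, 243, 224, 110, 25, 34, 33, 33, 34]
136 [67, 66, 66, 59, 115, 252, 243, 241, 241, 242, 242, 160, 76, 82, 85, 84] [141, 138, 155, 229, 241, 239, 238, 240, 246, 164, 46, 30, 36, 35, 35, 34]
rim [[72.6, -117.9], [71.9, 116.3]] div [[64.2, -40.4], [64.1, 38.0]]
carton top [[61.7, -31.2], [61.3, 30.1]]
250 [192, 194, 199, 170, 53, 63, 63, 64, 63, 61, 83, 162, 157, 156, 155, 155, 155, 153, 168, 233, 243, 240, 242, 240, 152, 65, 73, 74, 74, 76, 76, 74, 102, 161, 158, 156]
280 [187, 190, 197, 168, 53, 59, 60, 62, 61, 60, 96, 160, 157, 155, 156, 156, 155, 154, 151, 147, 177, 244, 242, 239, 150, 68, 72, 75, 76, 76, 73, 76, 110, 155, 151, 151]
310 [190, 190, 191, 197, 48, 59, 60, 58, 58, 55, 60, 164, 157, 156, 155, 155, 155, 153, 162, 220, 243, 239, 242, 238, 105, 71, 74, 73, 77, 73, 74, 79, 112, 158, 154, 154]
```

Emit:
apply_moves([
  {"x": 1.9,"y": -0.6,"z": 0,"ax": 0,"ay": 0,"az": 0.2,"gripper": 1},
  {"x": 0,"y": 0,"z": 10,"ax": 0,"ay": 0,"az": 0,"gripper": 1},
  {"x": 0,"y": 0,"z": 10,"ax": 0,"ay": 0,"az": 0,"gripper": 1},
  {"x": 0,"y": 0,"z": 4,"ax": 0,"ay": 0,"az": 0,"gripper": 1},
  {"x": 0,"y": 0,"z": 0,"ax": 0,"ay": 0,"az": 0,"gripper": 1},
])

```text
clock: 8.22
position: [0.5865, 0.2845, 0.0642]
ee_rot: [0.996, 0.093, -0.001, 0.001]
ft_force: [0.2, -0.6, -3.4]
grip_width: 0.717
grasp_force: 54.9
```

Emit:
apply_moves([
  {"x": 0,"y": 0,"z": 2,"ax": 0,"ay": 0,"az": 0,"gripper": 1},
  {"x": 0,"y": 0,"z": 2,"ax": 0,"ay": 0,"az": 0,"gripper": 1},
  {"x": 0,"y": 0,"z": 0,"ax": 0,"ay": 0,"az": 0,"gripper": 1},
  {"x": 0,"y": 0,"z": 0,"ax": 0,"ay": 0,"az": 0,"gripper": 1},
])

```text
clock: 8.55
position: [0.5876, 0.2852, 0.0625]
ee_rot: [0.996, 0.093, 0.0, -0.0]
ft_force: [-0.1, -0.8, -3.6]
grip_width: 0.719
grasp_force: 54.9
```

Emit:
apply_moves([
  {"x": -0.5,"y": 0.5,"z": 2,"ax": 0,"ay": 0,"az": 0,"gripper": 1},
  {"x": 0,"y": 0,"z": 2,"ax": 0,"ay": 0,"az": 0,"gripper": 1},
  {"x": 0,"y": 0,"z": 0,"ax": 0,"ay": 0,"az": 0,"gripper": 1},
  {"x": 0,"y": 0,"z": 0,"ax": 0,"ay": 0,"az": 0,"gripper": 1},
])

```text
clock: 8.88
position: [0.587, 0.2844, 0.0581]
ee_rot: [0.996, 0.093, -0.0, 0.0]
ft_force: [0.6, -0.3, -3.8]
grip_width: 0.718
grasp_force: 54.9
```

Emit:
apply_moves([
  {"x": 0,"y": 0,"z": 1,"ax": 0,"ay": 0,"az": 0,"gripper": 1},
  {"x": 0,"y": 0,"z": 0,"ax": 0,"ay": 0,"az": 0,"gripper": 1},
  {"x": 0,"y": 0,"z": 0,"ax": 0,"ay": 0,"az": 0,"gripper": 1},
])

```text
clock: 9.13
position: [0.5871, 0.2846, 0.0573]
ee_rot: [0.996, 0.093, 0.0, 0.0]
ft_force: [-0.6, -0.2, -2.4]
grip_width: 0.718
grasp_force: 54.9
```

Emit:
apply_moves([
  {"x": 0,"y": 0,"z": 1,"ax": 0,"ay": 0,"az": 0,"gripper": 1},
  {"x": 0,"y": 0,"z": 0,"ax": 0,"ay": 0,"az": 0,"gripper": 1},
  {"x": 0,"y": 0,"z": 0,"ax": 0,"ay": 0,"az": 0,"gripper": 1},
])

```text
clock: 9.38
position: [0.5871, 0.2845, 0.0562]
ee_rot: [0.996, 0.093, -0.0, 0.0]
ft_force: [0.9, -0.1, -3.4]
grip_width: 0.72
grasp_force: 54.9
```

Emit:
apply_moves([
  {"x": 0,"y": 0,"z": 1,"ax": 0,"ay": 0,"az": 0,"gripper": 1},
  {"x": 0,"y": 0,"z": 0,"ax": 0,"ay": 0,"az": 0,"gripper": 1},
  {"x": 0,"y": 0,"z": 0,"ax": 0,"ay": 0,"az": 0,"gripper": 1},
])

```text
clock: 9.63
position: [0.5871, 0.2845, 0.0552]
ee_rot: [0.996, 0.093, -0.0, 0.0]
ft_force: [-0.1, 0.2, -3.5]
grip_width: 0.716
grasp_force: 54.9
```

Emit:
apply_moves([
  {"x": 0,"y": 0,"z": 1,"ax": 0,"ay": 0,"az": 0,"gripper": 1},
  {"x": 0,"y": 0,"z": 0,"ax": 0,"ay": 0,"az": 0,"gripper": 1},
  {"x": 0,"y": 0,"z": 0,"ax": 0,"ay": 0,"az": 0,"gripper": 1},
])

```text
clock: 9.88
position: [0.5872, 0.2846, 0.0543]
ee_rot: [0.996, 0.093, 0.0, -0.0]
ft_force: [0.5, -0.3, -2.0]
grip_width: 0.721
grasp_force: 55.1
```

Emit:
apply_moves([
  {"x": 0,"y": 0,"z": 0.8,"ax": 0,"ay": 0,"az": 0,"gripper": 1},
  {"x": 0,"y": 0,"z": 0,"ax": 0,"ay": 0,"az": 0,"gripper": 1},
  {"x": 0,"y": 0,"z": 0,"ax": 0,"ay": 0,"az": 0,"gripper": 1},
])

```text
clock: 10.13
position: [0.5871, 0.2846, 0.0542]
ee_rot: [0.996, 0.093, 0.0, 0.0]
ft_force: [-4.9, -3.2, 6.2]
grip_width: 0.723
grasp_force: 55.7
```

It touched the floor at the expected height, with Fz going from −3 to +6 N. Releasing.

Emit:
apply_moves([
  {"x": 0,"y": 0,"z": 0,"ax": 0,"ay": 0,"az": 0,"gripper": 0.2},
  {"x": 0,"y": 0,"z": 0,"ax": 0,"ay": 0,"az": 0,"gripper": 0.1},
  {"x": 0,"y": 0,"z": 0,"ax": 0,"ay": 0,"az": 0,"gripper": 0},
  {"x": 0,"y": 0,"z": 0,"ax": 0,"ay": 0,"az": 0,"gripper": 0},
  {"x": 0,"y": 0,"z": 0,"ax": 0,"ay": 0,"az": 0,"gripper": 0},
])

```text
clock: 10.55
position: [0.5871, 0.2846, 0.0534]
ee_rot: [0.996, 0.093, 0.0, 0.0]
ft_force: [-0.3, -0.1, 1.0]
grip_width: 0.999
grasp_force: 0.0
```

Emit:
apply_moves([
  {"x": 0,"y": 0,"z": -10,"ax": 0,"ay": 0,"az": 0,"gripper": 0},
  {"x": 0,"y": 0,"z": -20,"ax": 0,"ay": 0,"az": 0,"gripper": 0},
  {"x": 0,"y": 0,"z": -30,"ax": 0,"ay": 0,"az": 0,"gripper": 0},
  {"x": 0,"y": 0,"z": -35,"ax": 0,"ay": 0,"az": 0,"gripper": 0},
  {"x": 0,"y": 0,"z": -35,"ax": 0,"ay": 0,"az": 0,"gripper": 0},
])

```text
clock: 10.97
position: [0.5867, 0.2845, 0.1854]
ee_rot: [0.996, 0.093, -0.0, -0.0]
ft_force: [1.5, 0.8, 0.1]
grip_width: 0.999
grasp_force: 0.0
```

Emit:
apply_moves([
  {"x": -20,"y": 0,"z": -20,"ax": 0,"ay": 0,"az": 0,"gripper": 0},
  {"x": -35,"y": 0,"z": 0,"ax": 0,"ay": 0,"az": 0,"gripper": 0},
  {"x": -25,"y": 0,"z": 0,"ax": 0,"ay": 0,"az": 0,"gripper": 0},
  {"x": 0,"y": 0,"z": 0,"ax": 0,"ay": 0,"az": 0,"gripper": 0},
  {"x": 0,"y": 0,"z": 0,"ax": 0,"ay": 0,"az": 0,"gripper": 0},
])

```text
clock: 11.38
position: [0.5078, 0.2697, 0.2048]
ee_rot: [0.996, 0.093, 0.001, 0.0]
ft_force: [-0.0, -0.3, -0.4]
grip_width: 1.004
grasp_force: 0.0
```

Run:
```python
from p import *
import pickle
d={n:camera(n) for n in ("wrist","side","scene")}
f=lambda im:cv2.resize(im[:,:,::-1],(390,390),interpolation=cv2.INTER_CUBIC)
cv2.imwrite("pics/end.png",np.hstack([f(d["side"]["color"][160:290,115:245]),f(d["wrist"]["color"][0:320,120:440])]))
pickle.dump(d,open("c5.pkl","wb"))
from f import stick; stick(d["wrist"])
```

```text
stk [328.9 119.8] [0.5894 0.2437] 536
stk [278.1 116.3] [0.5843 0.2849] 994
```

View pics/end.png

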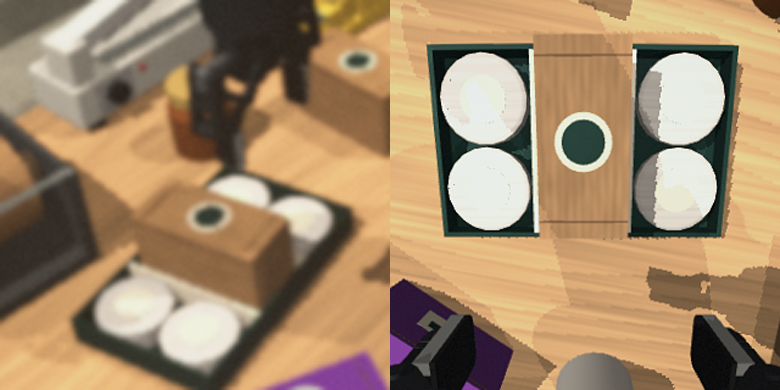

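The carton stands upright and level between the dividers, parallel to the tray. Its sticker is at (278,116) in the wrist picture, which puts the centre at (0.584, 0.285), over the bay centre. The gripper is clear of it, so I'm handing in.

```bash
python3 -c "
from workcell import *
print(hand_in())"
```

```text
the job is handed in; nothing more can be done
None
```

I found the carton with the honey jar by weight, at about 0.3–0.4 kg. I set it upright on the floor of the gift box's free middle bay, left the other three cartons untouched, and handed the job in at about 11.5 s.

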